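# Rock the sorter gate over and feed the waiting knobs down the other chute

### The arm

A 7-joint arm with a two-finger parallel gripper is mounted at the origin on the work surface. World frame = base frame: x ahead of the robot, y to its left, z up, the work surface at z = 0. Lengths are in m, angles in rad, forces in N, time in s.
With the tool pointing down it reaches from about 0.425 to 0.925 m from the base axis. Payload 6.8 kg.
Tool frame: the origin (TCP) lies between the finger pads; the fingertips stand r.tcp_to_tips ahead of it and the grasp point (between the pads) lies 3 mm ahead of it (r.tcp_to_tips is the distance from the TCP to the fingertips, in m); z points along the fingers, y is the line along which they close (so a half turn about z gives the same grasp; the last joint's range is limited). The gripper opens to 85 mm and grips with 20 to 120 N. Pads are 22 mm wide; open, the fingers measure 114 mm over their backs; the gripper's body (76 mm by 85 mm) begins 54 mm behind the grasp point. The pads swing forward as they close: fully open they stand 13 mm farther back than shut.
Start: joints at [-1.447, 0.477, 0.022, 1.555, -0.011, 1.109, -0.083], TCP at [0.155, 0.657, 0.253] pointing down, gripper open.
Joint ranges: [-2.96, 2.96], [-0.34, 2.1], [-1.41, 1.46], [0.24, 2.44], [-1.37, 4.51], [0.17, 1.92], [-2.96, 2.96]. Speed limits (rad/s): [2.39, 2.39, 3.14, 3.14, 3.14, 3.14, 3.14].

### API

Orientations are given as a rotation vector (axis times angle).
In Python, from bench import r gives the robot as it stands. The module is installed in compiled form; this text tells all that it offers.
- The arm moves only by the tool step_arm, never from a script. Its argument "moves" is a list of rows, each an object of numbers: "rx", "ry", "rz": the turn, a rotation vector about the tool's x, y, z in degrees; "dx", "dy", "dz": the shift along the tool's x, y, z in mm; "gripper": the opening, from -1 (shut) to 1 (fully open). In form: [{"rx": .., "ry": .., "rz": .., "dx": .., "dy": .., "dz": .., "gripper": ..}, ...]. A call has 1 to 20 rows; each row shifts and turns the commanded pose from where the row before left it, along the tool's axes as they then stand; what a row does not reach is not made up. A row lasts 1/8 s, in which the tool goes at most 62.5 mm and 10.7 degrees, less where a joint would pass 70% of its speed; a pose out of reach is approached as far as the arm can. A call is refused whole if a number of a shift passes 62.5 or a number of a turn 10.7, either way. A call with a gripper value outside its range is refused whole. The fingers move at their own pace and stop on an object; "grip_force" is the grip in N (left out, the last holds). Time passes only in rows, so rows that do not move let the fingers close. It gives the time, the measured TCP pose, the force, the opening and the grip force at its end, in the units of the state.
- r.get_obs(): the state, without advancing time (a new reading comes with each control period).
- r.grab_frame(name): name is "side" or "top"; returns the picture (400x640x3 uint8, blue, green, red); there is no depth.
- r.camera_info(name): a dict with "mtx" (3x3 intrinsics, pixels), "D" ([k1, k2, p1, p2, k3] as OpenCV has them; the pictures are not rectified), "rvec" (rotation vector, rad) and "tvec" (3), from world to camera coordinates, as OpenCV has them. Camera axes: x right, y down, z forward; pixel columns grow to the right and rows downward; lengths in m; the calibration is good to about 2 mm. A picture is of the moment at which its call begins. camera_info takes no time and is no camera call.
- r.hand_in(): hands the job in; it is judged then, once.
The state is a dict: "clock": time; "joints": joint angles; "qvel": joint speeds; "tau": joint torques, N m; "tcp_pos": TCP position; "orientation": TCP orientation; "contact_force": force on the tool from outside, world axes, zero at the start; "moment": the same for the moment, N m; "grip_width": finger opening in m; "gripper_force": force on a finger pad.
Only numpy, scipy, OpenCV 4.12 (cv2) and the standard library are available. Lean on these libraries where they do the work, as an engineer would, in place of code of your own. Each camera call takes 0.05 s, during which the arm holds its last target. There are 200 camera calls.

### The job

The yellow seesaw gate of the knob sorter is tipped towards one of its two chutes. With the fingertips press down its raised end so that it rocks over its pivot and stays tipped the other way, then push the three wooden ball knobs that wait on the infeed rails over the rails' end, so that all three run down that other chute into its blue box. Pick nothing up, and leave the bar clamp and the drill where they are.

Things in the scene. Friction and masses are not known exactly. Their poses are not given: they have to be found in the camera images.
- gate (a joint): yellow seesaw gate: a trough 176 x 52 mm, flanges 32 mm above its level axle (sorter's x axis, 185 mm above the table). 0 is level, stops at -0.35 and +0.35 rad. Negative: left (sorter +y) end low, knobs run to the left box; positive: right end low. Top-heavy, so it rests on one stop; under 1 N down on the raised pad rocks it, and past level it falls to the other stop by itself.
- pad_left (a point): top centre of the gate's left press pad, black rubber 32 x 32 mm on a yellow tab on the robot's side of the trough: 45 mm to sorter -x of the trough's middle line, 68 mm left of the axle, 36 mm above it when level. It moves with the gate, 46 mm up or down from stop to stop; the chute edge lies about 20 mm under its lowest place.
- pad_right (a point): top centre of the right press pad, like the left one, 68 mm right of the axle. Between the pads a grey frame plate, 56 mm wide, 33 mm to sorter -x of the middle line, stands up to 245 mm above the table and stops the knobs.
- sorter: the grey sorter, fixed to the bench; origin on the table under the middle of the gate's axle. Its x axis runs level from the robot's side towards the infeed rails, y to the left chute and box, z up. Base plate 150 x 740 mm; an aluminium chute runs down from each end of the gate to a blue box.
- rail_end (a point): gate end of the infeed: midway between two level round rails (8 mm thick, 22 mm apart), at the height of their tops, which rise 2 mm here as a hump that holds the knobs back. In the sorter's frame x = 28, y = 0, z = 231 mm; the straight rails' tops are at z = 229 mm. A knob whose centre is pushed past this point drops about 35 mm into the gate's trough.
- rail_back (a point): the far end of the straight part of the infeed rails, midway between them and level with their tops (z = 229 mm), at x = 172 mm in the sorter's frame; the rails turn up 4 mm over the next 8 mm. Knobs are pushed from here towards rail_end.
- knob1: beech ball knob, 32 mm across, about 18 g, smooth lacquered, with a brass insert; origin at the ball's centre. It rolls easily. It rests on the two rails, centre 242 mm above the table, the nearest to the gate.
- knob2: beech ball knob like knob1, the middle one of the row.
- knob3: beech ball knob like knob1, the farthest from the gate.
- box_left_floor (a point): centre of the inner floor of the left blue box, 9 mm above the table; the box is fixed, open on top, 124 x 139 mm inside (sorter x by y), walls to 72 mm above the table. Axes as the sorter's.
- box_right_floor (a point): the same for the right blue box.
- clamp: yellow and black bar clamp lying on the bench behind the left chute, about 260 x 110 mm and 28 mm high; origin under it on the table. Leave alone.
- drill: yellow and black cordless drill standing on its battery behind the right chute, 190 mm high; origin under the battery. Leave alone.

How it is judged:
On the way, in this order (a step that is already met when the one before it is completed fails the run):
1. the gate has been rocked over and rests tipped the other way, with all three knobs still on the rails (((value of joint gate below -0.3 rad and distance of pad_left from where it was at the start of the episode above 0.028 m) or (value of joint gate above 0.3 rad and distance of pad_left from where it was at the start of the episode above 0.028 m)) and height (world z) of each of knob1, knob2, knob3 above 0.225 m), for 0.2 s.
2. all three knobs have run into the box below the gate's new low end (((value of joint gate below -0.3 rad and distance of pad_left from where it was at the start of the episode above 0.028 m and x of knob1 in the frame of box_left_floor between -0.064 and 0.064 m and y of knob1 in the frame of box_left_floor between -0.071 and 0.071 m and z of each of knob1, knob2, knob3 in the frame of box_left_floor below 0.05 m and x of knob2 in the frame of box_left_floor between -0.064 and 0.064 m and y of knob2 in the frame of box_left_floor between -0.071 and 0.071 m and x of knob3 in the frame of box_left_floor between -0.064 and 0.064 m and y of knob3 in the frame of box_left_floor between -0.071 and 0.071 m) or (value of joint gate above 0.3 rad and distance of pad_left from where it was at the start of the episode above 0.028 m and x of knob1 in the frame of box_right_floor between -0.064 and 0.064 m and y of knob1 in the frame of box_right_floor between -0.071 and 0.071 m and z of each of knob1, knob2, knob3 in the frame of box_right_floor below 0.05 m and x of knob2 in the frame of box_right_floor between -0.064 and 0.064 m and y of knob2 in the frame of box_right_floor between -0.071 and 0.071 m and x of knob3 in the frame of box_right_floor between -0.064 and 0.064 m and y of knob3 in the frame of box_right_floor between -0.071 and 0.071 m))), for 0.2 s.
At the end, for the whole second after the job is handed in: the gate is tipped against the stop opposite to its start (beyond 0.30 rad), and all three knobs lie in the blue box on its low side (centres inside the walls and less than 50 mm above its floor), slower than 0.05 m/s (((value of joint gate below -0.3 rad and distance of pad_left from where it was at the start of the episode above 0.028 m and x of knob1 in the frame of box_left_floor between -0.064 and 0.064 m and y of knob1 in the frame of box_left_floor between -0.071 and 0.071 m and z of each of knob1, knob2, knob3 in the frame of box_left_floor below 0.05 m and x of knob2 in the frame of box_left_floor between -0.064 and 0.064 m and y of knob2 in the frame of box_left_floor between -0.071 and 0.071 m and x of knob3 in the frame of box_left_floor between -0.064 and 0.064 m and y of knob3 in the frame of box_left_floor between -0.071 and 0.071 m and linear speed of each of knob1, knob2, knob3 below 0.05 m/s) or (value of joint gate above 0.3 rad and distance of pad_left from where it was at the start of the episode above 0.028 m and x of knob1 in the frame of box_right_floor between -0.064 and 0.064 m and y of knob1 in the frame of box_right_floor between -0.071 and 0.071 m and z of each of knob1, knob2, knob3 in the frame of box_right_floor below 0.05 m and x of knob2 in the frame of box_right_floor between -0.064 and 0.064 m and y of knob2 in the frame of box_right_floor between -0.071 and 0.071 m and x of knob3 in the frame of box_right_floor between -0.064 and 0.064 m and y of knob3 in the frame of box_right_floor between -0.071 and 0.071 m and linear speed of each of knob1, knob2, knob3 below 0.05 m/s))); the robot touches nothing.
It fails at once if a knob is lifted (centre 22 mm above where it lies on the rails) (height (world z) of any of knob1, knob2, knob3 above 0.264 m).
It fails at once if the clamp or the drill is moved by more than 15 mm (distance of any of clamp, drill from where it was at the start of the episode above 0.015 m).
It also fails if it takes over 45 s, if anything falls off the work surface, if the arm or the gripper's body presses on something with over 40 N, if the wrist force passes 120 N, or if a joint passes its speed limit or range.

## Working session

There is one attempt and no reset: what is moved stays moved. The work goes in short steps, Python scripts to look and compute and a tool call to move; the robot and the scene stay as the last step left them, time stands still between calls to the robot, and variables do not carry over. Pictures are saved under pics/ and viewed, at most 10 in all, crops included, and the job is handed in when it is done.

Besides the shell and the picture viewer there is one more tool, called after ">>>" as name(argument=value, ...) on one line, values as JSON. step_arm: Moves the arm, as the interface text tells. Its arguments: {"type":"object","properties":{"moves":{"type":"array","items":{"type":"object","properties":{"rx":{"type":"number"},"ry":{"type":"number"},"rz":{"type":"number"},"dx":{"type":"number"},"dy":{"type":"number"},"dz":{"type":"number"},"gripper":{"type":"number"}}}},"grip_force":{"type":"number"}},"required":["moves"]}

```bash
mkdir -p pics; python3 - <<'E'
from bench import r
import cv2
for n in("side","top"):
    cv2.imwrite(f"pics/{n}0.png",r.grab_frame(n)); c=r.camera_info(n); print(n,c)
o=r.get_obs(); print(o['clock'],o['tcp_pos'],o['orientation'],o['contact_force'],r.tcp_to_tips)
E
```

```text
side {'mtx': array([[395.5014836 ,   0.        , 316.75709643],
       [  0.        , 395.5014836 , 199.95779974],
       [  0.        ,   0.        ,   1.        ]]), 'D': array([-0.05329194,  0.        ,  0.        ,  0.        ,  0.        ]), 'rvec': array([ 2.10576347, -0.07751629,  0.07460549]), 'tvec': array([-0.59050641,  0.16362703,  1.08321102])}
top {'mtx': array([[477.61308644,   0.        , 321.26916784],
       [  0.        , 477.61308644, 198.39610636],
       [  0.        ,   0.        ,   1.        ]]), 'D': array([-0.06058092,  0.        ,  0.        ,  0.        ,  0.        ]), 'rvec': array([ 2.1579004 , -2.19788659,  0.05540174]), 'tvec': array([0.04711295, 0.60258651, 1.17604839])}
0.1 [0.15494959 0.65648208 0.25243526] [-3.63263505e-01 -3.12043692e+00  2.56319065e-03] [ 0.31045468  0.24187866 -0.33151261] 0.022
```

View pics/side0.png

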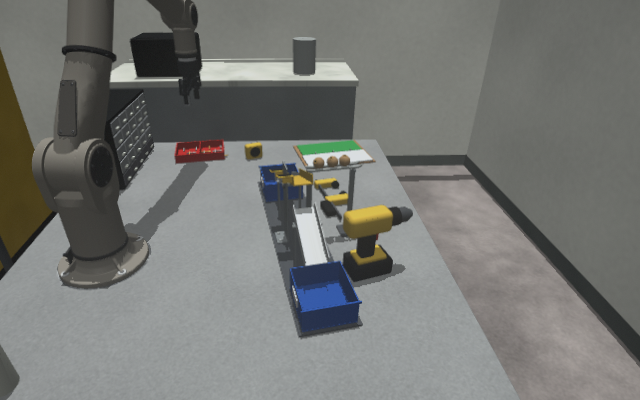

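View pics/top0.png

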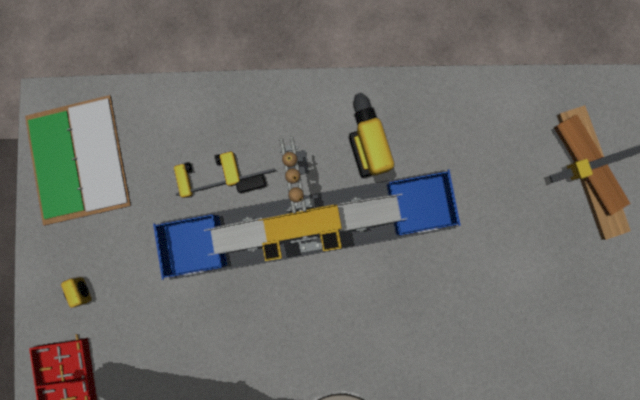

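The side view shows the gate around (290,178) and the knobs at (319–345,160). The top view shows the gate at (302,224), pads at (272,251) and (331,240), knobs at (290,158), (292,175) and (295,194), and boxes at (190,245) and (422,205).

```bash
cat > h.py <<'E'
import cv2,numpy as np
from bench import r
def ray(n,uv):
    c=r.camera_info(n);R=cv2.Rodrigues(c['rvec'])[0]
    p=cv2.undistortPoints(np.array([[uv]],float),c['mtx'],c['D'])[0,0]
    return -R.T@c['tvec'],R.T@np.array([p[0],p[1],1])
def onz(n,uv,z):
    o,d=ray(n,uv);return o+d*(z-o[2])/d[2]
def proj(n,P):
    c=r.camera_info(n);return cv2.projectPoints(np.array(P,float).reshape(-1,1,3),c['rvec'],c['tvec'],c['mtx'],c['D'])[0][:,0]
def blobs(im,lo,hi,roi,amin):
    x0,y0,x1,y1=roi;m=cv2.inRange(cv2.cvtColor(im,cv2.COLOR_BGR2HSV),lo,hi)[y0:y1,x0:x1]
    n,_,s,c=cv2.connectedComponentsWithStats(m)
    return [(c[i]+[x0,y0],s[i]) for i in range(1,n) if s[i][4]>=amin]
E
python3 - <<'E'
from h import *
np.set_printoptions(precision=4,suppress=True)
t=cv2.imread('pics/top0.png');s=cv2.imread('pics/side0.png')
print("knobs");
for c,st in blobs(t,(5,60,60),(20,220,255),(275,145,310,208),15): print(c,st,onz('top',c,.242))
print("gate")
for c,st in blobs(t,(18,150,80),(32,255,255),(255,200,350,265),30): print(c,st,onz('top',c,.21))
for c,st in blobs(t,(0,0,0),(180,255,50),(255,225,350,265),30): print(c,st,onz('top',c,.221))
B=[]
m=cv2.inRange(cv2.cvtColor(t,cv2.COLOR_BGR2HSV),(105,120,50),(130,255,255))
for x0,x1 in((140,240),(375,470)):
    mm=m*0;mm[160:290,x0:x1]=m[160:290,x0:x1]
    q=cv2.boxPoints(cv2.minAreaRect(cv2.findNonZero(mm)));P=np.array([onz('top',a,.072)for a in q]);print(q.tolist(),P[:,:2].tolist());B.append(P.mean(0))
d=B[0]-B[1];print(B,np.degrees(np.arctan2(-d[0],d[1])),(B[0]+B[1])/2,np.linalg.norm(d))
a=cv2.resize(t[140:275,240:365],None,fx=5,fy=4.4,interpolation=2)
b=cv2.resize(s[140:240,240:400],None,fx=5,fy=5,interpolation=2)
cv2.imwrite('pics/ct.png',a);cv2.imwrite('pics/cs.png',b)
E
```

```text
knobs
[289.3158 158.9868] [  7   7  15  15 152] [0.6707 0.0966 0.242 ]
[292.2659 175.3237] [ 10  23  15  15 173] [0.6367 0.091  0.242 ]
[295.5673 194.2982] [ 14  42  15  15 171] [0.5975 0.0847 0.242 ]
gate
[302.7044 225.6705] [   8    5   79   55 2094] [0.5336 0.0729 0.21  ]
[344.9562 238.2628] [ 85   6  10  16 137] [ 0.5058 -0.015   0.221 ]
[329.7627 240.2994] [ 68   8  15  16 177] [0.5021 0.0166 0.221 ]
[290.8077 248.3029] [ 25  15  21  17 208] [0.487  0.0977 0.221 ]
[270.8874 250.5232] [ 10  19  13  14 151] [0.483  0.1392 0.221 ]
[[152.45120239257812, 224.27175903320312], [217.45059204101562, 212.86834716796875], [226.88027954101562, 266.6175231933594], [161.88088989257812, 278.02093505859375]] [[0.544726097658429, 0.44570602266447945], [0.5696261417407209, 0.2861075882227712], [0.44049699894506106, 0.26397946833361147], [0.41502781121796695, 0.4222736851282846]]
[[386.0769348144531, 182.38461303710938], [448.9615783691406, 169.80767822265625], [459.7692565917969, 223.84613037109375], [396.8846130371094, 236.42306518554688]] [[0.6354283275076773, -0.12116577705690869], [0.6630103159090253, -0.2736009861041384], [0.5325793059871282, -0.29485669159562267], [0.5055636798761793, -0.14348605432370973]]
[array([0.4925, 0.3545, 0.072 ]), array([ 0.5841, -0.2083,  0.072 ])] 9.251915127155177 [0.5383 0.0731 0.072 ] 0.57021195964955
```

View pics/ct.png

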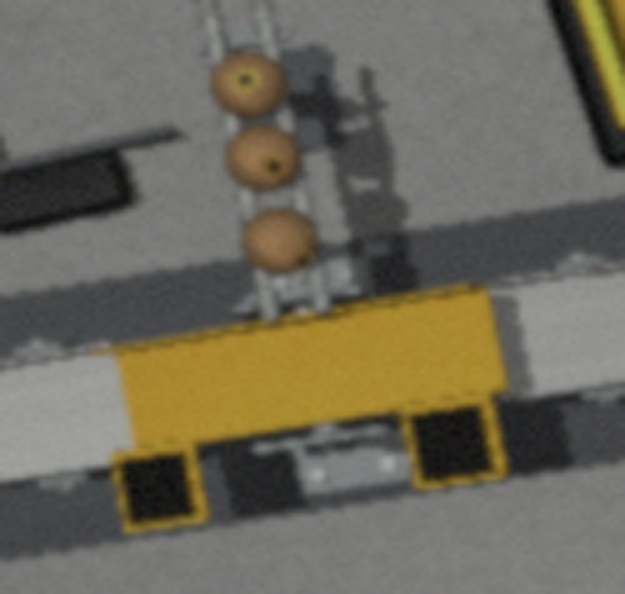

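View pics/cs.png

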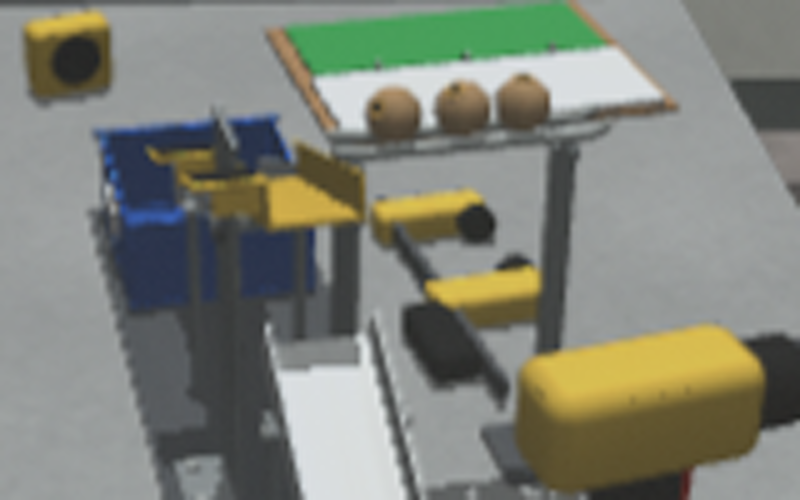

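Both crops agree. The right pad (larger, nearer the camera) and the right trough end stand high above the right chute, and the left end is low. So I press the right pad, and the knobs then go to the right box.

```bash
cat >> h.py <<'E'
yaw=np.radians(9.25);O=np.array([.5383,.0731]);RS=np.array([[np.cos(yaw),-np.sin(yaw)],[np.sin(yaw),np.cos(yaw)]])
def W(x,y,z): return np.r_[O+RS@[x,y],z]
def S(p): return np.r_[RS.T@(np.asarray(p)[:2]-O),p[2]]
def tool():
    o=r.get_obs();return np.array(o['tcp_pos']),cv2.Rodrigues(np.array(o['orientation']))[0],o
E
python3 - <<'E'
from h import *
np.set_printoptions(precision=4,suppress=True)
p,R,o=tool();print(R)
print('tool x yaw deg',np.degrees(np.arctan2(R[1,0],R[0,0])))
print('pads chk: L low',proj('top',W(-.045,.076,.1955)),'R high',proj('top',W(-.045,-.0515,.242)))
print('pads alt: L high',proj('top',W(-.045,.0515,.242)),'R low',proj('top',W(-.045,-.076,.1955)))
for k in [[.6707,.0966,.242],[.6367,.091,.242],[.5975,.0847,.242]]: print(S(k))
t=W(-.047,-.062,.30);print(t,'shift tool mm',R.T@(t-p)*1e3)
E
```

```text
[[-0.9733  0.2297 -0.0003]
 [ 0.2297  0.9733 -0.0016]
 [-0.0001 -0.0016 -1.    ]]
tool x yaw deg 166.7196856368081
pads chk: L low [[271.6098 250.6865]] R high [[330.5034 240.4718]]
pads alt: L high [[280.6516 249.4887]] R low [[341.8117 237.9859]]
[0.1345 0.0019 0.242 ]
[0.1    0.0019 0.242 ]
[0.0603 0.0019 0.242 ]
[0.5019 0.0044 0.3   ] shift tool mm [-487.4596 -555.0735  -46.6073]
```

The predicted pad pixels match "right end high" to within 1 px. First I shut the gripper, square up with the sorter and go above the right pad.

>>> step_arm(moves=[{"rz": -7.5, "dz": -16, "gripper": -1}, {"rz": -7.5, "dz": -16, "gripper": -1}, {"rz": -7.5, "dz": -16, "gripper": -1}, {"dx": -17, "dy": -50, "gripper": -1}, {"dx": -17, "dy": -50, "gripper": -1}, {"dx": -17, "dy": -50, "gripper": -1}, {"dx": -17, "dy": -50, "gripper": -1}, {"dx": -17, "dy": -50, "gripper": -1}, {"dx": -17, "dy": -50, "gripper": -1}, {"dx": -17, "dy": -50, "gripper": -1}, {"dx": -17, "dy": -50, "gripper": -1}, {"dx": -17, "dy": -50, "gripper": -1}, {"dx": -17, "dy": -50, "gripper": -1}, {"dx": -17, "dy": -50, "gripper": -1}, {"dx": -17, "dy": -50, "gripper": -1}, {"dx": -17, "dy": -50, "gripper": -1}, {"dx": -17, "dy": -50, "gripper": -1}, {"gripper": -1}])

```text
invalid input at $.moves[0]: expected keys rx, ry, rz, dx, dy, dz, gripper
```

```bash
python3 - <<'E'
from h import *
np.set_printoptions(precision=4,suppress=True)
p,R,o=tool();print(S(p),np.degrees(np.arctan2(R[1,0],R[0,0])),R[2],o['clock'],o['grip_width'],o['contact_force'])
s=r.grab_frame('side');cv2.imwrite('pics/cs1.png',cv2.resize(s[100:220,220:380],None,fx=5,fy=5,interpolation=2))
print('expected tip px in crop',(proj('side',p-[0,0,.022])-[220,100])*5)
E
```

```text
[-0.2846  0.6374  0.2524] 166.7196856368081 [-0.0001 -0.0016 -1.    ] 0.1 0.08564049646338764 [ 0.3105  0.2419 -0.3315]
expected tip px in crop [[-136.7014   24.7204]]
```

View pics/cs1.png

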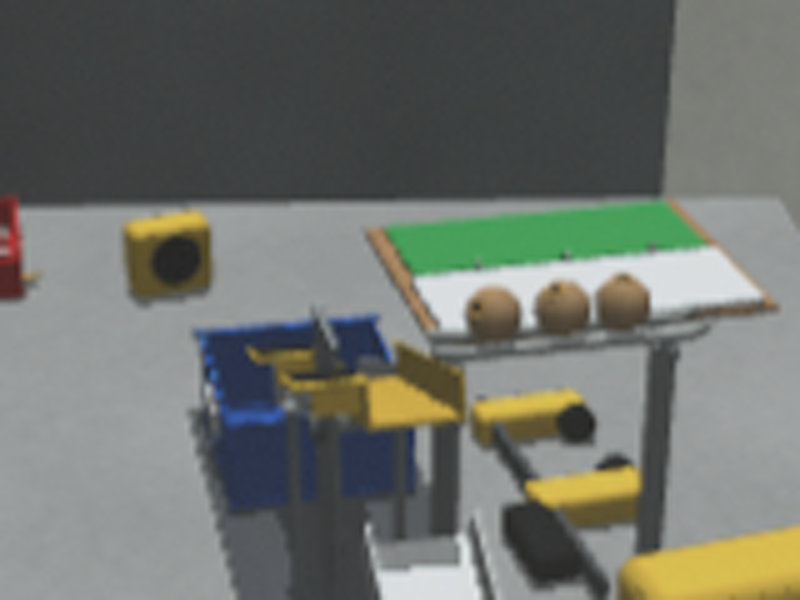

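The call was refused because every row needs all its keys, so the arm did not move. The picture shows the scene unchanged.

>>> step_arm(moves=[{"rx": 0, "ry": 0, "rz": -7.5, "dx": 0, "dy": 0, "dz": -16, "gripper": -1}, {"rx": 0, "ry": 0, "rz": -7.5, "dx": 0, "dy": 0, "dz": -16, "gripper": -1}, {"rx": 0, "ry": 0, "rz": -7.5, "dx": 0, "dy": 0, "dz": -16, "gripper": -1}, {"rx": 0, "ry": 0, "rz": 0, "dx": -17, "dy": -50, "dz": 0, "gripper": -1}, {"rx": 0, "ry": 0, "rz": 0, "dx": -17, "dy": -50, "dz": 0, "gripper": -1}, {"rx": 0, "ry": 0, "rz": 0, "dx": -17, "dy": -50, "dz": 0, "gripper": -1}, {"rx": 0, "ry": 0, "rz": 0, "dx": -17, "dy": -50, "dz": 0, "gripper": -1}, {"rx": 0, "ry": 0, "rz": 0, "dx": -17, "dy": -50, "dz": 0, "gripper": -1}, {"rx": 0, "ry": 0, "rz": 0, "dx": -17, "dy": -50, "dz": 0, "gripper": -1}, {"rx": 0, "ry": 0, "rz": 0, "dx": -17, "dy": -50, "dz": 0, "gripper": -1}, {"rx": 0, "ry": 0, "rz": 0, "dx": -17, "dy": -50, "dz": 0, "gripper": -1}, {"rx": 0, "ry": 0, "rz": 0, "dx": -17, "dy": -50, "dz": 0, "gripper": -1}, {"rx": 0, "ry": 0, "rz": 0, "dx": -17, "dy": -50, "dz": 0, "gripper": -1}, {"rx": 0, "ry": 0, "rz": 0, "dx": -17, "dy": -50, "dz": 0, "gripper": -1}, {"rx": 0, "ry": 0, "rz": 0, "dx": -17, "dy": -50, "dz": 0, "gripper": -1}, {"rx": 0, "ry": 0, "rz": 0, "dx": -17, "dy": -50, "dz": 0, "gripper": -1}, {"rx": 0, "ry": 0, "rz": 0, "dx": -17, "dy": -50, "dz": 0, "gripper": -1}, {"rx": 0, "ry": 0, "rz": 0, "dx": 0, "dy": 0, "dz": 0, "gripper": -1}])

```text
clock: 2.4
tcp_pos: [0.503, -0.0002, 0.3013]
orientation: [-0.241, 3.132, -0.003]
contact_force: [0.1, 0.4, -0.5]
grip_width: 0.0003
gripper_force: 0.0
```

```bash
python3 - <<'E'
from h import *
np.set_printoptions(precision=4,suppress=True)
p,R,o=tool();print(S(p),np.degrees(np.arctan2(R[1,0],R[0,0])),R[2],o['clock'],o['grip_width'],o['contact_force'])
s=r.grab_frame('side');cv2.imwrite('pics/cs2.png',cv2.resize(s[100:220,220:380],None,fx=5,fy=5,interpolation=2))
print('expected tip px in crop',(proj('side',p-[0,0,.022])-[220,100])*5)
E
```

```text
[-0.0466 -0.0667  0.3013] -171.20774871938434 [-0.0003 -0.0018 -1.    ] 2.4 0.0002671229486398944 [ 0.1106  0.3896 -0.496 ]
expected tip px in crop [[316.3385 320.7895]]
```

View pics/cs2.png

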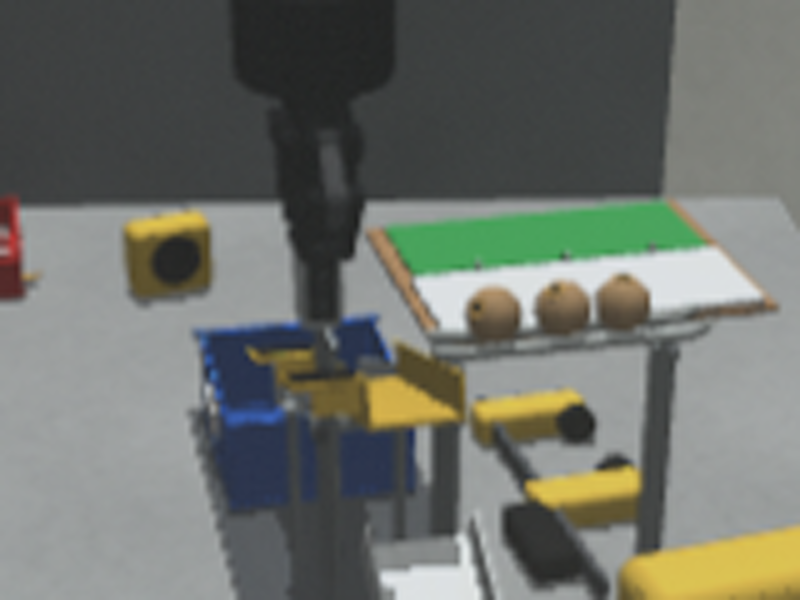

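The shut tips show at crop (320,322), against (316,321) predicted. They stand over the right pad, so I press down slowly.

>>> step_arm(moves=[{"rx": 0, "ry": 0, "rz": 0, "dx": 0, "dy": 5, "dz": 16, "gripper": -1}, {"rx": 0, "ry": 0, "rz": 0, "dx": 0, "dy": 0, "dz": 16, "gripper": -1}, {"rx": 0, "ry": 0, "rz": 0, "dx": 0, "dy": 0, "dz": 5, "gripper": -1}, {"rx": 0, "ry": 0, "rz": 0, "dx": 0, "dy": 0, "dz": 5, "gripper": -1}, {"rx": 0, "ry": 0, "rz": 0, "dx": 0, "dy": 0, "dz": 5, "gripper": -1}, {"rx": 0, "ry": 0, "rz": 0, "dx": 0, "dy": 0, "dz": 5, "gripper": -1}, {"rx": 0, "ry": 0, "rz": 0, "dx": 0, "dy": 0, "dz": 5, "gripper": -1}, {"rx": 0, "ry": 0, "rz": 0, "dx": 0, "dy": 0, "dz": 5, "gripper": -1}, {"rx": 0, "ry": 0, "rz": 0, "dx": 0, "dy": 0, "dz": 5, "gripper": -1}, {"rx": 0, "ry": 0, "rz": 0, "dx": 0, "dy": 0, "dz": 5, "gripper": -1}, {"rx": 0, "ry": 0, "rz": 0, "dx": 0, "dy": 0, "dz": 0, "gripper": -1}])

```text
clock: 3.82
tcp_pos: [0.5011, 0.0091, 0.2288]
orientation: [0.252, -3.131, 0.0]
contact_force: [0.1, -0.7, -1.3]
grip_width: -0.0001
gripper_force: 0.0
```

>>> step_arm(moves=[{"rx": 0, "ry": 0, "rz": 0, "dx": 0, "dy": 0, "dz": -20, "gripper": -1}, {"rx": 0, "ry": 0, "rz": 0, "dx": 0, "dy": 0, "dz": -40, "gripper": -1}, {"rx": 0, "ry": 0, "rz": 0, "dx": 0, "dy": 0, "dz": -40, "gripper": -1}, {"rx": 0, "ry": 0, "rz": 0, "dx": 0, "dy": 0, "dz": 0, "gripper": -1}])

```text
clock: 4.32
tcp_pos: [0.5031, 0.009, 0.3325]
orientation: [-0.252, 3.125, 0.002]
contact_force: [0.9, 0.3, -0.3]
grip_width: -0.0
gripper_force: 0.0
```

```bash
python3 - <<'E'
from h import *
np.set_printoptions(precision=4,suppress=True)
p,R,o=tool();print(S(p),np.degrees(np.arctan2(R[1,0],R[0,0])),o['clock'],o['contact_force'])
s=r.grab_frame('side');t=r.grab_frame('top')
cv2.imwrite('pics/c3.png',np.hstack([cv2.resize(s[100:220,220:380],(400,500)),cv2.resize(t[140:275,240:365],(400,500))]))
E
```

```text
[-0.045  -0.0576  0.3325] -170.7909512567439 4.325 [ 0.8744  0.3411 -0.289 ]
```

View pics/c3.png

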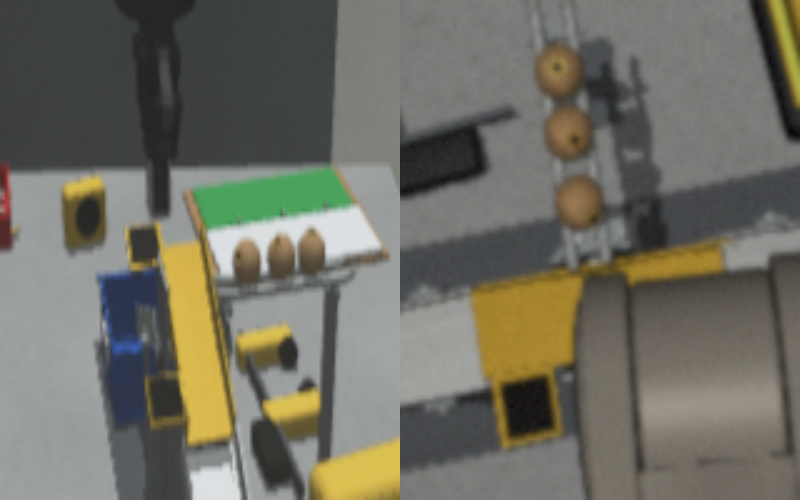

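The gate now rests right end low: in the side view the trough's near end is on the chute, and the far pad is raised. All three knobs are still on the rails. Next I go behind knob3.

>>> step_arm(moves=[{"rx": 0, "ry": 0, "rz": 0, "dx": -35, "dy": 10, "dz": 0, "gripper": -1}, {"rx": 0, "ry": 0, "rz": 0, "dx": -35, "dy": 10, "dz": 0, "gripper": -1}, {"rx": 0, "ry": 0, "rz": 0, "dx": -35, "dy": 10, "dz": 0, "gripper": -1}, {"rx": 0, "ry": 0, "rz": 0, "dx": -35, "dy": 10, "dz": 0, "gripper": -1}, {"rx": 0, "ry": 0, "rz": 0, "dx": -35, "dy": 10, "dz": 0, "gripper": -1}, {"rx": 0, "ry": 0, "rz": 0, "dx": -45, "dy": 10, "dz": 0, "gripper": -1}, {"rx": 0, "ry": 0, "rz": 0, "dx": 0, "dy": 0, "dz": 0, "gripper": -1}, {"rx": 0, "ry": 0, "rz": 0, "dx": 0, "dy": 0, "dz": 0, "gripper": -1}])

```text
clock: 5.42
tcp_pos: [0.7082, 0.1029, 0.3275]
orientation: [0.251, -3.129, 0.002]
contact_force: [-0.3, 0.2, 0.2]
grip_width: 0.0004
gripper_force: 0.0
```

```bash
python3 - <<'E'
from h import *
np.set_printoptions(precision=4,suppress=True)
p,R,o=tool();print(S(p),np.degrees(np.arctan2(R[1,0],R[0,0])),R[2],o['clock'],o['contact_force'])
E
```

```text
[0.1725 0.0021 0.3275] -170.81907553113683 [ 0.003  -0.0008 -1.    ] 5.425 [-0.2932  0.237   0.238 ]
```

>>> step_arm(moves=[{"rx": 0, "ry": 0, "rz": 0, "dx": 0, "dy": 0, "dz": 20, "gripper": -1}, {"rx": 0, "ry": 0, "rz": 0, "dx": 0, "dy": 0, "dz": 20, "gripper": -1}, {"rx": 0, "ry": 0, "rz": 0, "dx": 0, "dy": 0, "dz": 15, "gripper": -1}, {"rx": 0, "ry": 0, "rz": 0, "dx": 0, "dy": 0, "dz": 8, "gripper": -1}, {"rx": 0, "ry": 0, "rz": 0, "dx": 0, "dy": 0, "dz": 4, "gripper": -1}, {"rx": 0, "ry": 0, "rz": 0, "dx": 0, "dy": 0, "dz": 0, "gripper": -1}])

```text
clock: 6.18
tcp_pos: [0.709, 0.1035, 0.2624]
orientation: [-0.252, 3.131, -0.0]
contact_force: [0.0, -0.8, 0.2]
grip_width: -0.0001
gripper_force: 0.0
```

```bash
python3 - <<'E'
from h import *
np.set_printoptions(precision=4,suppress=True)
p,R,o=tool();print(S(p),R[2],o['clock'],o['contact_force'])
s=r.grab_frame('side')
cv2.imwrite('pics/c4.png',cv2.resize(s[110:200,260:380],None,fx=6,fy=6,interpolation=2))
E
```

```text
[0.1734 0.0026 0.2624] [-0.0003 -0.0001 -1.    ] 6.175 [ 0.0395 -0.7685  0.2283]
```

View pics/c4.png

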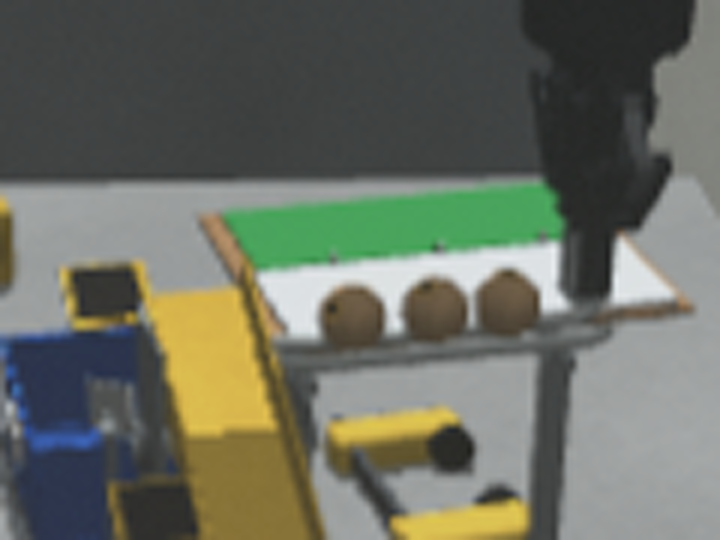

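The fingertips stand behind knob3 on the rails' line, at crop (588,295), with a clear gap to knob3 at (508,302). Now a slow push towards the gate.

>>> step_arm(moves=[{"rx": 0, "ry": 0, "rz": 0, "dx": 5, "dy": 0, "dz": 1, "gripper": -1}, {"rx": 0, "ry": 0, "rz": 0, "dx": 5, "dy": 0, "dz": 1, "gripper": -1}, {"rx": 0, "ry": 0, "rz": 0, "dx": 5, "dy": 0, "dz": 0, "gripper": -1}, {"rx": 0, "ry": 0, "rz": 0, "dx": 5, "dy": 0, "dz": 0, "gripper": -1}, {"rx": 0, "ry": 0, "rz": 0, "dx": 5, "dy": 0, "dz": 0, "gripper": -1}, {"rx": 0, "ry": 0, "rz": 0, "dx": 5, "dy": 0, "dz": 0, "gripper": -1}, {"rx": 0, "ry": 0, "rz": 0, "dx": 5, "dy": 0, "dz": 0, "gripper": -1}, {"rx": 0, "ry": 0, "rz": 0, "dx": 5, "dy": 0, "dz": 0, "gripper": -1}, {"rx": 0, "ry": 0, "rz": 0, "dx": 5, "dy": 0, "dz": 0, "gripper": -1}, {"rx": 0, "ry": 0, "rz": 0, "dx": 5, "dy": 0, "dz": 0, "gripper": -1}, {"rx": 0, "ry": 0, "rz": 0, "dx": 5, "dy": 0, "dz": 0, "gripper": -1}, {"rx": 0, "ry": 0, "rz": 0, "dx": 5, "dy": 0, "dz": 0, "gripper": -1}, {"rx": 0, "ry": 0, "rz": 0, "dx": 5, "dy": 0, "dz": 0, "gripper": -1}, {"rx": 0, "ry": 0, "rz": 0, "dx": 5, "dy": 0, "dz": 0, "gripper": -1}])

```text
clock: 7.98
tcp_pos: [0.6395, 0.0922, 0.2603]
orientation: [-0.252, 3.131, -0.0]
contact_force: [0.3, -0.3, -0.3]
grip_width: 0.0001
gripper_force: 0.1
```

```bash
python3 - <<'E'
from h import *
np.set_printoptions(precision=4,suppress=True)
p,R,o=tool();print(S(p),R[2],o['clock'],o['contact_force'])
s=r.grab_frame('side')
cv2.imwrite('pics/c5.png',cv2.resize(s[110:340,260:400],None,fx=2.6,fy=2.6,interpolation=2))
E
```

```text
[0.1029 0.0026 0.2603] [-0.0001 -0.     -1.    ] 7.975 [ 0.2797 -0.3436 -0.2822]
```

View pics/c5.png

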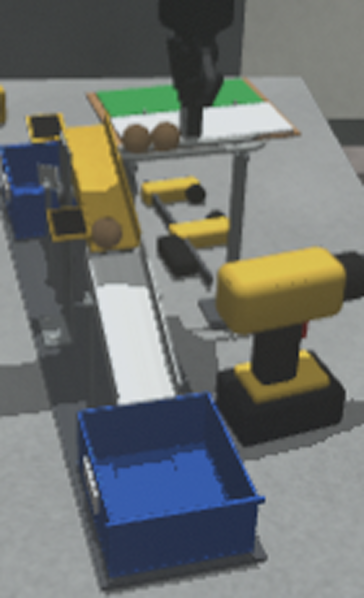

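Knob1, at crop (107,233), has dropped into the trough and is running down the right chute. The other two are against the fingers. I continue the push, another 58 mm.

>>> step_arm(moves=[{"rx": 0, "ry": 0, "rz": 0, "dx": 5, "dy": 0, "dz": 0, "gripper": -1}, {"rx": 0, "ry": 0, "rz": 0, "dx": 5, "dy": 0, "dz": 0, "gripper": -1}, {"rx": 0, "ry": 0, "rz": 0, "dx": 5, "dy": 0, "dz": 0, "gripper": -1}, {"rx": 0, "ry": 0, "rz": 0, "dx": 5, "dy": 0, "dz": 0, "gripper": -1}, {"rx": 0, "ry": 0, "rz": 0, "dx": 5, "dy": 0, "dz": 0, "gripper": -1}, {"rx": 0, "ry": 0, "rz": 0, "dx": 5, "dy": 0, "dz": 0, "gripper": -1}, {"rx": 0, "ry": 0, "rz": 0, "dx": 5, "dy": 0, "dz": 0, "gripper": -1}, {"rx": 0, "ry": 0, "rz": 0, "dx": 5, "dy": 0, "dz": 0, "gripper": -1}, {"rx": 0, "ry": 0, "rz": 0, "dx": 5, "dy": 0, "dz": 0, "gripper": -1}, {"rx": 0, "ry": 0, "rz": 0, "dx": 5, "dy": 0, "dz": 0, "gripper": -1}, {"rx": 0, "ry": 0, "rz": 0, "dx": 5, "dy": 0, "dz": 0, "gripper": -1}, {"rx": 0, "ry": 0, "rz": 0, "dx": 3, "dy": 0, "dz": 0, "gripper": -1}, {"rx": 0, "ry": 0, "rz": 0, "dx": 0, "dy": 0, "dz": 0, "gripper": -1}, {"rx": 0, "ry": 0, "rz": 0, "dx": 0, "dy": 0, "dz": -10, "gripper": -1}, {"rx": 0, "ry": 0, "rz": 0, "dx": 0, "dy": 0, "dz": -30, "gripper": -1}, {"rx": 0, "ry": 0, "rz": 0, "dx": 0, "dy": 0, "dz": -30, "gripper": -1}, {"rx": 0, "ry": 0, "rz": 0, "dx": 0, "dy": 0, "dz": 0, "gripper": -1}, {"rx": 0, "ry": 0, "rz": 0, "dx": 0, "dy": 0, "dz": 0, "gripper": -1}, {"rx": 0, "ry": 0, "rz": 0, "dx": 0, "dy": 0, "dz": 0, "gripper": -1}, {"rx": 0, "ry": 0, "rz": 0, "dx": 0, "dy": 0, "dz": 0, "gripper": -1}])

```text
clock: 10.52
tcp_pos: [0.5822, 0.083, 0.3295]
orientation: [0.252, -3.13, 0.001]
contact_force: [0.5, 0.5, 0.7]
grip_width: -0.0
gripper_force: 0.0
```

```bash
python3 - <<'E'
from h import *
np.set_printoptions(precision=4,suppress=True)
p,R,o=tool();print(S(p),R[2],o['clock'],o['contact_force'])
s=r.grab_frame('side');t=r.grab_frame('top')
cv2.imwrite('pics/c6.png',np.hstack([cv2.resize(s[110:340,260:400],(350,575)),cv2.resize(t[140:260,360:470],(440,575))]))
for c,st in blobs(t,(5,60,40),(20,220,255),(388,170,460,240),15): print(c,st)
E
```

```text
[0.0449 0.0027 0.3295] [ 0.0014 -0.0002 -1.    ] 10.525 [0.4631 0.5275 0.6856]
[432.8667 182.3524] [ 40   7  11  12 105]
[442.2788 202.9519] [ 49  28  12  11 104]
[426.0606 207.1414] [33 32 11 11 99]
```

View pics/c6.png

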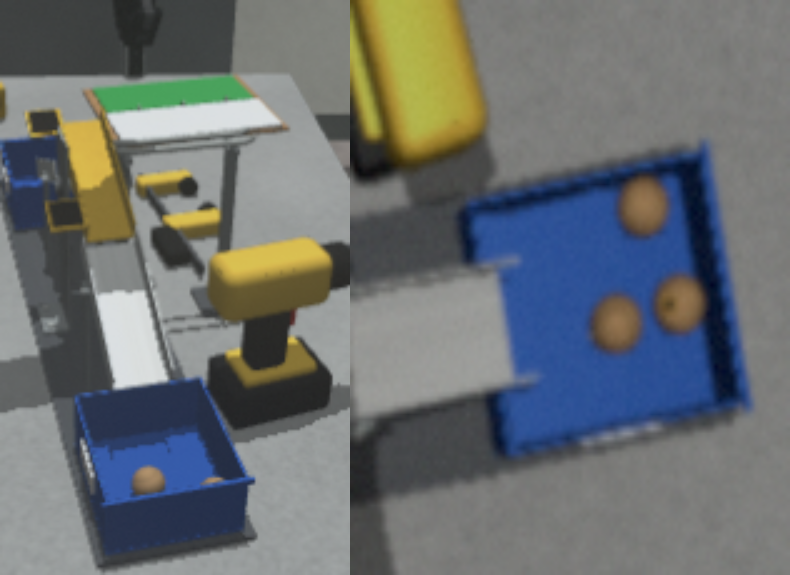

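All three knobs are in the right box, at top-view pixels (433,182), (442,203) and (426,207), and the gate is still tipped right. I'll wait for them to settle.

>>> step_arm(moves=[{"rx": 0, "ry": 0, "rz": 0, "dx": 0, "dy": 0, "dz": -20, "gripper": -1}, {"rx": 0, "ry": 0, "rz": 0, "dx": 0, "dy": 0, "dz": 0, "gripper": -1}, {"rx": 0, "ry": 0, "rz": 0, "dx": 0, "dy": 0, "dz": 0, "gripper": -1}, {"rx": 0, "ry": 0, "rz": 0, "dx": 0, "dy": 0, "dz": 0, "gripper": -1}, {"rx": 0, "ry": 0, "rz": 0, "dx": 0, "dy": 0, "dz": 0, "gripper": -1}, {"rx": 0, "ry": 0, "rz": 0, "dx": 0, "dy": 0, "dz": 0, "gripper": -1}, {"rx": 0, "ry": 0, "rz": 0, "dx": 0, "dy": 0, "dz": 0, "gripper": -1}, {"rx": 0, "ry": 0, "rz": 0, "dx": 0, "dy": 0, "dz": 0, "gripper": -1}, {"rx": 0, "ry": 0, "rz": 0, "dx": 0, "dy": 0, "dz": 0, "gripper": -1}, {"rx": 0, "ry": 0, "rz": 0, "dx": 0, "dy": 0, "dz": 0, "gripper": -1}, {"rx": 0, "ry": 0, "rz": 0, "dx": 0, "dy": 0, "dz": 0, "gripper": -1}, {"rx": 0, "ry": 0, "rz": 0, "dx": 0, "dy": 0, "dz": 0, "gripper": -1}, {"rx": 0, "ry": 0, "rz": 0, "dx": 0, "dy": 0, "dz": 0, "gripper": -1}, {"rx": 0, "ry": 0, "rz": 0, "dx": 0, "dy": 0, "dz": 0, "gripper": -1}, {"rx": 0, "ry": 0, "rz": 0, "dx": 0, "dy": 0, "dz": 0, "gripper": -1}, {"rx": 0, "ry": 0, "rz": 0, "dx": 0, "dy": 0, "dz": 0, "gripper": -1}])

```text
clock: 12.62
tcp_pos: [0.5825, 0.083, 0.3503]
orientation: [0.252, -3.131, -0.0]
contact_force: [-0.5, -0.6, 0.6]
grip_width: -0.0003
gripper_force: 0.0
```

```bash
python3 - <<'E'
from h import *
import numpy as np
def look(): return np.array([c for c,st in blobs(r.grab_frame('top'),(5,60,40),(20,220,255),(388,170,460,240),15)])
L=[look() for _ in range(6)]
a,b=L[0],L[-1];print(a,b)
if a.shape==b.shape==(3,2) and abs(a-b).max()<1.5: print(r.hand_in())
E
```

```text
[[432.86666667 182.35238095]
 [442.32380952 202.91428571]
 [426.07216495 207.15463918]] [[432.91346154 182.375     ]
 [442.36792453 202.94339623]
 [426.1122449  207.1122449 ]]
the job is handed in; nothing more can be done
None
```

The gate is rocked over to the right, all three knobs lie at rest in the right blue box, and the job is handed in at about 13 s of the 45 s allowed; the hand-in returned no verdict.

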